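Hold the light-stand shutter open at the mark

TASK

Turn the clicking brightness collar on the light stand to setting 4 (white pointer at the row of four dots). Then pull the orange tab of the spring-return shutter slide out until its black pointer is level with the red marker, and finish still holding it there in the gripper: do not let go. Leave the dish on the stand and everything lying around it where it is.

Things in the scene. Friction and masses are not known exactly. Their poses are not given: they have to be found in the camera images.
- stand: white light stand fixed to the table, 160 (x) x 270 (y) x 60 (z) mm; origin at its underside's centre; its -x face looks to the robot. In its frame, mm: lit disc centred at (18, -45, 60); collar axis at (-30, 80); slide along x at y -45, from a slot in the front face; beside it a white ledge with ticks, 22 wide, 36 high, centred on y 0, x from -80 to -205
- dial (a joint): angle of the brightness collar, rad: 0 at setting 0, growing clockwise seen from above; click stops every 0.5236 rad, settings 0 to 5, so setting 4 reads 2.094; end stops just beyond 0 and 5. A sprung ball pulls it to the nearest setting when let go; about 0.15 N m carries it over a click
- dial_grip (a point): on the collar's axis, 87 mm above the table. The collar is a black fluted cylinder, 44 mm in diameter, from 62 to 98 mm above the table, on the stand's top, gripped from above across any diameter. x axis along the white pointer line on the collar, z up. Around it rows of 1, 2, 3, 4 and 5 black dots mark settings 1 to 5 and a red bar marks 0
- slide: spring-return shutter slide: aluminium blade 36 mm wide at 30 to 36 mm height with an upright orange tab 16 (x) x 24 (y) mm, top at 86 mm. Origin at the tab's middle, 30 mm above the table; axes as the stand's. Slides out along the stand's -x by up to 60 mm; the spring pulls back with 5 N at home plus 1 N per 10 mm; flies home if let go. At home the tab is 55 mm before the stand's front face
- slide_grip (a point): middle of the orange tab where it is pinched from above, 71 mm above the table, 15 mm below the tab's top; axes as the stand's; it moves with the slide
- slide_pointer (a point): tip of the black pointer, 3 mm thick, that sticks out from the blade beside the tab towards the ledge (stand's +y), at the same x as the tab's middle, 40 mm above the table; it moves with the slide
- marker: red marker clip fixed on the white ledge, a bar 5 (x) by 28 (y) mm, 36 to 41 mm above the table; origin at its underside's centre, axes as the stand's. It sits 22 to 45 mm nearer the robot than the pointer of the slide at home; pointer and marker are level when both have the same x in the stand's frame
- dish: clear closed petri dish with a leaf sprig in it, 86 mm across, 15 mm high, standing on the lit disc of the stand; origin at the centre of its underside; a bystander
- forceps: steel forceps lying on the table to the left in front of the stand, about 120 x 11 x 8 mm, near (mm from stand origin) x -160, y +125, origin at its underside's centre; a bystander
- vial: small amber vial, black cap, 32 mm across, 65 mm high, standing on the table right of the slide near x -130, y -165 mm from the stand origin, origin at its underside's centre; a bystander
- jar: glass jar, white lid, 60 mm across, 75 mm high, to the right of the stand, origin at its underside's centre; a bystander
- loupe: black eyepiece loupe, 40 mm across, 34 mm high, to the left of the stand, origin at its underside's centre; a bystander
- tin: round aluminium tin, 70 mm across, 30 mm high, left in front of the stand, origin at its underside's centre; a bystander
- needle: dissecting needle with a blue handle, 130 mm long, 9 mm thick, lying right in front of the stand, origin at its underside's centre; a bystander

How it is judged (in metres and radians):
On the way, in this order (a step that is already met when the one before it is completed fails the run):
1. the collar stands at setting 4 (value of joint dial between 1.9744 and 2.2144 rad), for 0.2 s.
2. the slide is held by the fingers with its pointer at the marker (x of slide_pointer in the frame of marker between -0.004 and 0.004 m and contact force between the fingers and slide above 2 N and linear speed of slide below 0.01 m/s), for 0.5 s.
At the end, for the whole second after the job is handed in: the collar stands at setting 4 within 0.12 rad; the pointer is level with the marker within 4 mm along the slide, at rest (under 10 mm/s), with the fingers pressing on the slide with more than 2 N, through the last second (all of step 1 and all of step 2); the arm keeps its last pose, push and grip.
It fails at once if the dish is shifted by more than 15 mm (distance of dish from where it was at the start of the episode above 0.015 m).
It fails at once if a bystander is shifted by more than 25 mm (distance of any of forceps, vial, jar, loupe, tin, needle from where it was at the start of the episode above 0.025 m).
It also fails if it takes over 54 s, if anything falls off the work surface, if the arm or the gripper's body presses on something with over 40 N, if the wrist force passes 120 N, or if a joint passes its speed limit or range.

ROBOT

A 6-joint arm with a two-finger parallel gripper is mounted at the origin on the work surface. World frame = base frame: x ahead of the robot, y to its left, z up, the work surface at z = 0. Lengths are in m, angles in degrees, forces in N, time in s.
With the tool pointing down it reaches from about 0.4 to 0.825 m from the base axis. Payload 7 kg.
Tool frame: the origin (TCP) lies between the finger pads; the fingertips stand env.tips_ahead ahead of it and the grasp point (between the pads) lies 11 mm behind it (env.tips_ahead is the distance from the TCP to the fingertips, in m); z points along the fingers, y is the line along which they close (so a half turn about z gives the same grasp; the last joint's range is limited). The gripper opens to 85 mm and grips with 20 to 120 N. Pads are 22 mm wide; open, the fingers measure 114 mm over their backs; the gripper's body (76 mm by 85 mm) begins 54 mm behind the grasp point. The pads swing forward as they close: fully open they stand 13 mm farther back than shut.
Start: joints at [-50.701, 20.546, 0.682, 0, -70.136, -16.507], TCP at [0.261, -0.622, 0.239] pointing down, gripper open.
Joint ranges: [-176.03, 176.03], [-82.01, 121.73], [-58.28, 71.71], [-173.87, 95.51], [-174.79, -0.11], [-173.66, 173.66]. Speed limits (degrees/s): [136.94, 136.94, 172.46, 180, 180, 180].

INTERFACE

Orientations are given as a 3x3 rotation matrix whose columns are the frame's x, y, z axes.
In Python, from plant import get_state, eyes, env gives the robot as it stands.
- The arm moves only by the tool jog_arm, never from a script. Its argument "commands" is one flat list of numbers, 5 for each row, row after row: the shift along the world's x, y, z in m, then the turn about the world's z in degrees, then the gripper command: -1 is shut, 1 is fully open, values between are in proportion. A call has 1 to 10 rows; each row shifts and turns the commanded pose from where the row before left it; what a row does not reach is not made up. A row lasts 1/8 s, in which the tool goes at most 62.5 mm and 10.7 degrees, less where a joint would pass 70% of its speed; a pose out of reach is approached as far as the arm can. A call is refused whole if a number of a shift passes 0.0625 or a number of a turn 10.7, either way. A call with a gripper value outside its range is refused whole. The fingers move at their own pace and stop on an object; "squeeze" is the grip in N (left out, the last holds). Time passes only in rows, so rows that do not move let the fingers close. It gives the time, the measured TCP pose, the force, the opening and the grip force at its end, in the units of the state.
- get_state(): the state, without advancing time (a new reading comes with each control period).
- eyes.grab_frame(name): name is "scene" or "top" or "wrist"; returns a dict with "img" (400x640x3 uint8, red, green, blue), "range_z" (400x640 float32, m along the optical axis (not along the pixel's ray), 0 where there is no reading), "fx", "fy", "cx", "cy" (pixels), "R" (3x3) and "t" (3): a world point X has camera coordinates R X + t; the wrist camera has in their place "mount" (4x4, takes a point from camera to tool coordinates, whose origin is the TCP and whose axes are the flange's). Camera axes: x right, y down, z forward; pixel columns grow to the right and rows downward; lengths in m; the calibration is good to about 2 mm. A picture is of the moment at which its call begins: read the wrist's pose just before it.
- env.finish_job(): hands the job in; it is judged then, once.
The state is a dict: "time": time; "q": joint angles; "joint_velocities": joint speeds; "effort": joint torques, N m; "eef_pos": TCP position; "ee_rot": TCP orientation; "wrist_force": force on the tool from outside, world axes, zero at the start; "wrist_torque": the same for the moment, N m; "grip_width": opening from 0.0 (shut) to 1.0 (fully open); "gripper_force": force on a finger pad.
Only numpy, scipy, OpenCV 4.12 (cv2) and the standard library are available. Lean on these libraries where they do the work, as an engineer would, in place of code of your own. Each camera call takes 0.05 s, during which the arm holds its last target. There are 200 camera calls.

## Working session

There is one attempt and no reset: what is moved stays moved. The work goes in short steps, Python scripts to look and compute and a tool call to move; the robot and the scene stay as the last step left them, time stands still between calls to the robot, and variables do not carry over. Pictures are saved under pics/ and viewed, at most 10 in all, crops included, and the job is handed in when it is done.

Besides the shell and the picture viewer there is one more tool, called as name(argument=value, ...), one argument or row to a line, values as JSON. jog_arm: Moves the arm, as the interface text tells. Its arguments: {"type":"object","properties":{"commands":{"type":"array"},"squeeze":{"type":"number"}},"required":["commands"]}

```bash
mkdir -p pics; ls; python3 - <<'E'
from plant import get_state, eyes, env
import cv2,numpy as np
s=get_state();print(s['time'],s['eef_pos'],s['ee_rot'],s['grip_width'],env.tips_ahead)
for n in('top','scene'):
    f=eyes.grab_frame(n);cv2.imwrite(f'pics/{n}0.png',f['img'][:,:,::-1]);np.savez(f'{n}0.npz',**f)
    print(n,f['fx'],f['cx'],f['cy'],f['R'],f['t'])
E
```

```text
pics
0.0 [ 0.26128074 -0.6218931   0.23837062] [[-9.21963320e-01 -3.87276467e-01 -7.57525789e-04]
 [-3.87277183e-01  9.21962198e-01  1.44546632e-03]
 [ 1.38615051e-04  1.62603938e-03 -9.99998668e-01]] 1.0000466279395732 0.008
top 495.9886619983651 310.18782083655987 203.0815177445788 [[ 0.02694276 -0.99935118  0.02390219]
 [-0.99124409 -0.02980085 -0.12863537]
 [ 0.12926422 -0.02022711 -0.99140387]] [-0.01339625  0.57512588  1.15009733]
scene 496.9017672010297 319.28980456923364 199.084766332776 [[-0.73876465  0.67394176 -0.00541304]
 [ 0.52325384  0.56848381 -0.63484768]
 [-0.42477313 -0.47183542 -0.77261836]] [ 0.43427527 -0.26381275  1.30776713]
```

View pics/top0.png

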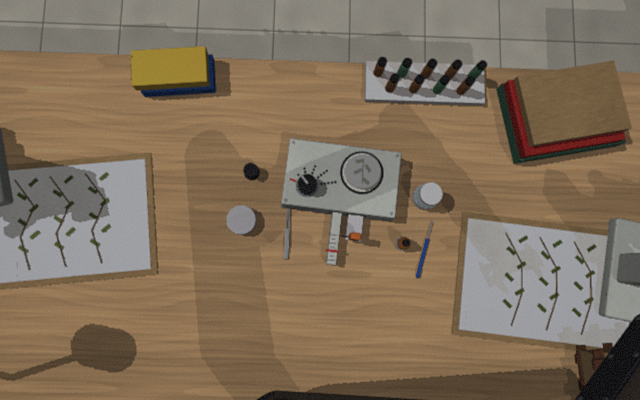

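View pics/scene0.png

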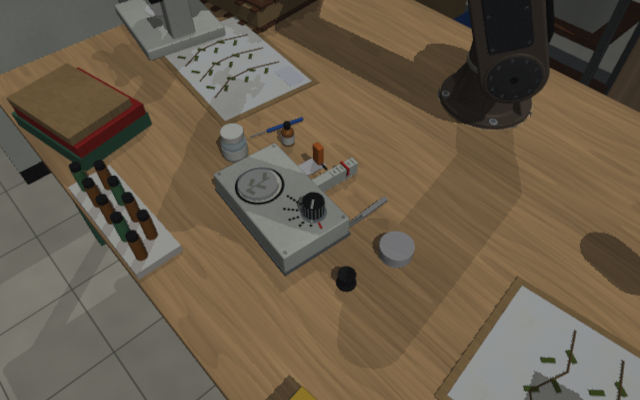

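The top view shows the stand with corners near (289,139), (402,152), (396,218) and (283,207). The collar is at (307,184), the tab at (355,237) and the marker at (332,251). I'll get the stand pose from the depth points on its top plane, then take an enlarged crop of the collar.

```bash
cat > h.py <<'E'
import numpy as np,cv2
def cloud(f):
    v,u=np.mgrid[:400,:640];z=f['range_z']
    c=np.stack([(u-f['cx'])/f['fx']*z,(v-f['cy'])/f['fy']*z,z],-1)
    return (c-f['t'])@f['R']
def ray(f,u,v,h):
    d=f['R'].T@np.array([(u-f['cx'])/f['fx'],(v-f['cy'])/f['fy'],1]);o=-f['R'].T@f['t']
    return o+d*(h-o[2])/d[2]
def pix(f,X):
    c=f['R']@X+f['t'];return f['fx']*c[0]/c[2]+f['cx'],f['fy']*c[1]/c[2]+f['cy']
E
python3 - <<'E'
from h import *
f=dict(np.load('top0.npz'));P=cloud(f)
m=np.zeros((400,640),bool);m[130:225,275:410]=1
m&=(abs(P[...,2]-.06)<.012)&(f['range_z']>0)
r=cv2.minAreaRect((P[m][:,:2]*1000).astype(np.float32));print(r,m.sum(),np.median(P[m][:,2]))
c=np.array(r[0])/1000
w,h=r[1];a=r[2]
# stand x axis: along the short side, pointing +x world
ax=a if w<h else a+90
ax=(ax+90)%180-90
print('c',c,'yaw',ax)
t=np.radians(ax);R=np.array([[np.cos(t),-np.sin(t)],[np.sin(t),np.cos(t)]])
W=lambda x,y:c+R@np.array([x,y])/1000
print('dial',W(-30,80),'tab home',W(-135,-45))
hsv=cv2.cvtColor(f['img'],cv2.COLOR_RGB2HSV).astype(int)
H,S,V=hsv[...,0],hsv[...,1],hsv[...,2]
roi=np.zeros((400,640),bool);roi[212:270,322:366]=1
for n,mm,z in(('tab',(H>5)&(H<15)&(S>180)&(V>120),.086),('mark',((H<4)|(H>176))&(S>150),.041)):
    mm=mm&roi;v,u=np.nonzero(mm);p=ray(f,u.mean(),v.mean(),z);q=R.T@(p[:2]-c)*1000
    print(n,mm.sum(),u.mean(),v.mean(),p,q,np.median(P[mm],0))
for n in('dial',):
    print(pix(f,np.r_[W(-30,80),.098]))
g=f['img'][125:275,270:420,::-1];cv2.imwrite('pics/crop.png',cv2.resize(g,(600,600),interpolation=cv2.INTER_CUBIC))
E
```

```text
((635.3113403320312, -70.22837829589844), (270.26141357421875, 161.63046264648438), 84.56646728515625) 6245 0.0610693334814021
c [ 0.63531134 -0.07022838] yaw -5.43353271484375
dial [0.61302142 0.01225289] tab home [ 0.49665684 -0.1022429 ]
tab 48 355.0416666666667 235.77083333333334 [ 0.49685564 -0.10030728  0.086     ] [-134.98537854  -43.05425491] [ 0.49650239 -0.09987907  0.08751027]
mark 15 331.46666666666664 250.26666666666668 [ 0.46406081 -0.05016027  0.041     ] [-172.381321      3.76206488] [ 0.46438385 -0.05165911  0.04282882]
(np.float64(307.21597189407163), np.float64(183.14467625832742))
```

View pics/crop.png

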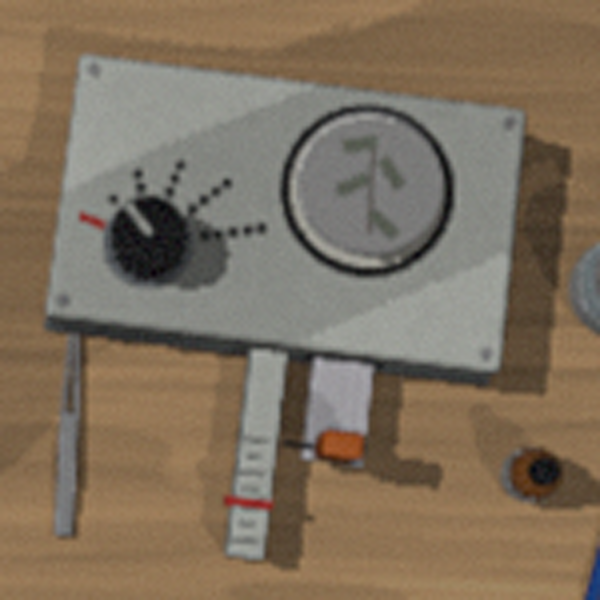

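The pointer is at setting 1, in line with the single dot, so the collar needs 3 clicks (90°) clockwise. That is −90° about world z. Moving above the collar.

jog_arm(
  commands=[0.028,0.049,0,0,1,0.028,0.049,0,0,1,0.028,0.049,0,0,1,0.028,0.049,0,0,1,0.028,0.049,0,0,1,0.028,0.049,0,0,1,0.028,0.049,0,0,1,0.028,0.049,0,0,1,0.028,0.049,0,0,1,0.028,0.049,0,0,1],
  squeeze=60,
)

```text
time: 1.35
eef_pos: [0.5419, -0.1304, 0.2392]
ee_rot: [[-0.922, -0.388, -0.0], [-0.388, 0.922, 0.0], [0.0, 0.0, -1.0]]
wrist_force: [0.7, -0.5, -0.3]
grip_width: 0.999
gripper_force: 0.0
```

jog_arm(
  commands=[0.024,0.049,0,0,1,0.024,0.049,0,0,1,0.024,0.048,0,0,1,0,0,0,0,1,0,0,0,0,1],
)

```text
time: 1.98
eef_pos: [0.613, 0.0138, 0.2387]
ee_rot: [[-0.922, -0.388, -0.001], [-0.388, 0.922, -0.0], [0.001, 0.0, -1.0]]
wrist_force: [-0.5, -1.2, 0.7]
grip_width: 0.995
gripper_force: 0.0
```

```bash
cat >> h.py <<'E'
def wrist():
    from plant import get_state,eyes
    s=get_state();f=dict(eyes.grab_frame('wrist'));M=np.array(f['mount']);R=np.array(s['ee_rot'])
    Rw=R@M[:3,:3];o=R@M[:3,3]+s['eef_pos']
    f['R']=Rw.T;f['t']=-Rw.T@o
    return s,f
E
python3 - <<'E'
from h import *
s,f=wrist();print(s['time'],s['eef_pos'],s['q'],f['fx'],-f['R'].T@f['t'])
cv2.imwrite('pics/w1.png',f['img'][:,:,::-1]);np.savez('w1.npz',**f)
print('pred dial top',pix(f,np.array([.6132,.0142,.098])))
P=cloud(f);d=np.linalg.norm(P[...,:2]-[.6132,.0142],axis=-1)
m=(abs(P[...,2]-.098)<.006)&(f['range_z']>0)&(d<.05)
(x,y),r=cv2.minEnclosingCircle((P[m][:,:2]*1000).astype(np.float32));print(m.sum(),x,y,r,np.median(P[m],0))
E
```

```text
1.975 [0.61303274 0.01381929 0.23866339] [ 1.95134699e+01  1.48498938e+01 -7.50341894e+00 -9.35109941e-03
 -6.77244906e+01 -8.66802836e+01] 326.19727656412806 [ 0.54851497 -0.01373134  0.37359142]
pred dial top (np.float64(322.33027185440176), np.float64(189.11810918499225))
1961 613.36376953125 10.247535705566406 23.02224349975586 [0.61204692 0.01013201 0.09819637]
```

View pics/w1.png

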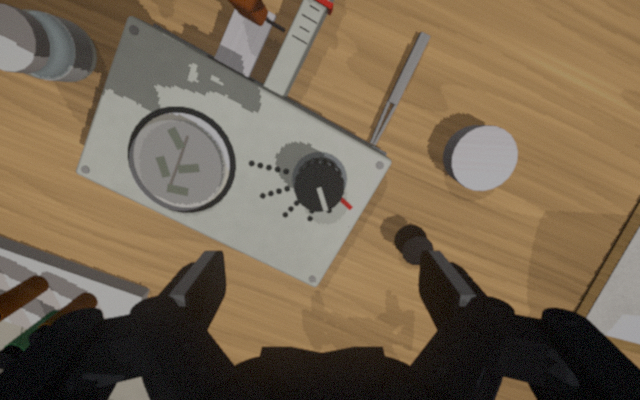

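The wrist view shows the collar at (320,183), with its pointer towards the single dot at (310,218), so setting 1 is confirmed. Joint 6 would run out of range on a −90° turn from here, so I'll pre-turn +90° while descending.

jog_arm(
  commands=[0,-0.003,-0.01,10,1,0,0,-0.01,10,1,0,0,-0.01,10,1,0,0,-0.01,10,1,0,0,-0.01,10,1,0,0,-0.01,10,1,0,0,-0.01,10,1,0,0,-0.01,10,1,0,0,-0.01,10,1,0,0,0,0,1],
)

```text
time: 3.28
eef_pos: [0.6126, 0.0094, 0.1489]
ee_rot: [[0.385, -0.923, -0.001], [-0.923, -0.385, -0.0], [-0.0, 0.001, -1.0]]
wrist_force: [-0.2, -0.5, -0.5]
grip_width: 1.0
gripper_force: 0.0
```

jog_arm(
  commands=[0,0,-0.025,0,1,0,0,-0.025,0,1,0,0,-0.025,0,1,0,0,0,0,1,0,0,0,0,-1,0,0,0,0,-1,0,0,0,0,-1,0,0,0,0,-1,0,0,0,0,-1,0,0,0,0,-1],
)

```text
time: 4.53
eef_pos: [0.6144, 0.0109, 0.0759]
ee_rot: [[0.387, -0.922, 0.002], [-0.922, -0.387, 0.0], [0.001, -0.002, -1.0]]
wrist_force: [-0.7, -0.7, 6.9]
grip_width: 0.498
gripper_force: 60.2
```

jog_arm(
  commands=[0,0,0,-10,-1,0,0,0,-10,-1,0,0,0,-10,-1,0,0,0,-10,-1,0,0,0,-10,-1,0,0,0,-10,-1,0,0,0,-10,-1,0,0,0,-10,-1,0,0,0,-10,-1,0,0,0,0,-1],
)

```text
time: 5.78
eef_pos: [0.6138, 0.0111, 0.0759]
ee_rot: [[-0.923, -0.385, 0.002], [-0.385, 0.923, 0.001], [-0.002, -0.0, -1.0]]
wrist_force: [-4.2, 1.5, 7.5]
grip_width: 0.501
gripper_force: 60.4
```

jog_arm(
  commands=[0,0,0,0,-1,0,0,0,0,1,0,0,0,0,1,0,0,0,0,1,0,0,0.03,0,1,0,0,0.05,0,1,0,0,0.05,0,1,0,0,0,0,1],
)

```text
time: 6.78
eef_pos: [0.6159, 0.0111, 0.2091]
ee_rot: [[-0.922, -0.388, 0.008], [-0.388, 0.922, 0.002], [-0.008, -0.002, -1.0]]
wrist_force: [0.0, -0.0, -1.1]
grip_width: 1.002
gripper_force: 0.0
```

```bash
python3 - <<'E'
from h import *
s,f=wrist();print(s['time'],s['eef_pos'],s['q'])
u,v=map(int,pix(f,np.array([.613,.011,.08])))
P=cloud(f);np.savez('w2.npz',**f)
g=f['img'][max(v-70,0):v+70,u-90:u+90,::-1];cv2.imwrite('pics/w2.png',cv2.resize(g,None,fx=4,fy=4,interpolation=cv2.INTER_CUBIC))
# pointer direction: bright pixels on the collar top
q=np.array([ray(f,a,b,.098)[:2] for b in range(v-40,v+40) for a in range(u-40,u+40)]).reshape(80,80,2)
br=f['img'][v-40:v+40,u-40:u+40].mean(-1)
m=(np.linalg.norm(q-[.613,.0108],axis=-1)<.019)&(br>110)
c=q[m].mean(0)-[.613,.0108];print(m.sum(),c,'world angle',np.degrees(np.arctan2(c[1],c[0])))
E
```

```text
6.775 [0.61589666 0.01105384 0.20912703] [ 1.92122009e+01  1.59556049e+01 -1.00180543e+01  7.59671117e-02
 -6.35602737e+01 -8.64286019e+01]
139 [ 0.00634947 -0.00642004] world angle -45.316655879798844
```

View pics/w2.png

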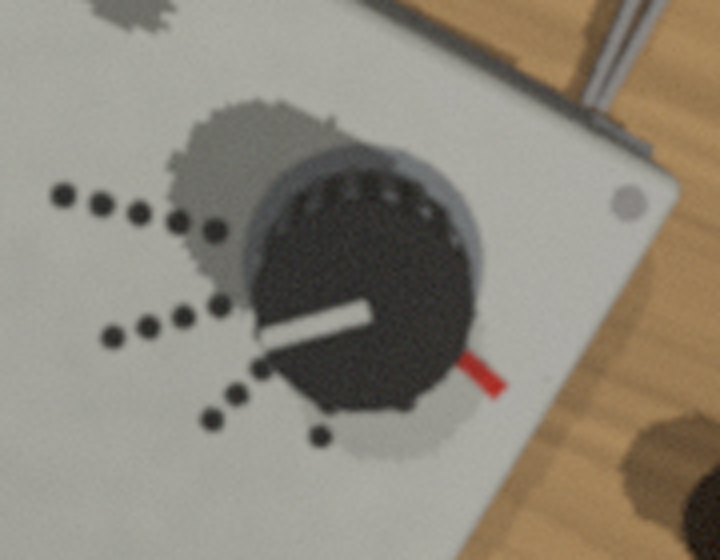

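The pointer is parallel to the row of four dots (row at (112,337)–(220,305), pointer at (262,340)–(372,310)), so the collar is at setting 4. Next I'll move above the tab, with the closing axis along the stand's x.

jog_arm(
  commands=[-0.02,-0.019,0,10.3,0,-0.02,-0.019,0,10.3,0,-0.02,-0.019,0,10.3,0,-0.02,-0.019,0,10.3,0,-0.02,-0.019,0,10.3,0,-0.019,-0.017,0,10.3,0,0,0,-0.02,0,0,0,0,-0.02,0,0,0,0,0,0,0,0,0,0,0,0],
)

```text
time: 8.07
eef_pos: [0.4945, -0.1013, 0.1643]
ee_rot: [[-0.094, -0.996, -0.001], [-0.996, 0.094, -0.0], [0.0, 0.001, -1.0]]
wrist_force: [0.2, 0.0, -0.2]
grip_width: 0.501
gripper_force: 0.0
```

```bash
cat > m.py <<'E'
from h import *
import sys
s,f=wrist();print(s['time'],s['eef_pos'],s['grip_width'],s['gripper_force'])
cv2.imwrite(f'pics/{sys.argv[1]}.png',f['img'][:,:,::-1])
P=cloud(f)
hsv=cv2.cvtColor(f['img'],cv2.COLOR_RGB2HSV).astype(int);H,S,V=hsv[...,0],hsv[...,1],hsv[...,2]
t=np.radians(-5.4);ex=np.array([np.cos(t),np.sin(t)]);c=np.array([.6355,-.0682])
for n,mm,lo,hi,z in(('tab',(H>5)&(H<16)&(S>170),.08,.092,.086),('mark',((H<4)|(H>176))&(S>150),.035,.047,.041)):
    mm=mm&(P[...,2]>lo)&(P[...,2]<hi)&(np.linalg.norm(P[...,:2]-[.48,-.08],axis=-1)<.1)
    v,u=np.nonzero(mm)
    if len(u)<5: print(n,'none');continue
    Q=np.array([ray(f,a,b,z)[:2] for a,b in zip(u,v)])
    r=cv2.minAreaRect((Q*1000).astype(np.float32));print(n,len(u),r,'stand x',(np.array(r[0])/1000-c)@ex*1000)
E
python3 m.py w3
```

```text
8.075 [ 0.49454001 -0.10134937  0.16434816] 0.501126306565091 0.0
tab 680 ((496.7294006347656, -104.79145812988281), (24.389768600463867, 14.526407241821289), 84.55699157714844) stand x -134.7111701267313
mark 142 ((464.091552734375, -53.70233154296875), (26.97079849243164, 4.277942180633545), 83.96568298339844) stand x -172.0120816348712
```

View pics/w3.png

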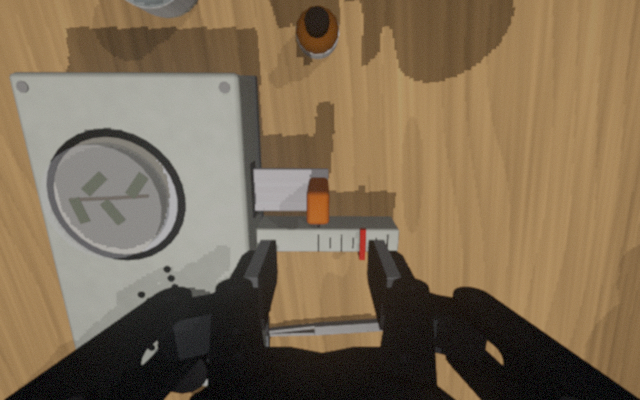

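The tab is at (318,200) and the marker at (362,243), between the fingers and aligned with them. The gap is 37.3 mm along the slide. Descending to pinch the tab.

jog_arm(
  commands=[0.002,-0.002,-0.03,0,0,0,0,-0.03,0,0,0,0,-0.03,0,0,0,0,-0.014,0,0,0,0,0,0,0,0,0,0,0,-1,0,0,0,0,-1,0,0,0,0,-1,0,0,0,0,-1,0,0,0,0,-1],
)

```text
time: 9.38
eef_pos: [0.4975, -0.1032, 0.0616]
ee_rot: [[-0.094, -0.996, 0.003], [-0.996, 0.094, 0.0], [-0.0, -0.003, -1.0]]
wrist_force: [-0.4, 0.9, 7.3]
grip_width: 0.179
gripper_force: 59.1
```

jog_arm(
  commands=[0,0,0,0,-1,0,0,0,0,-1],
)

```text
time: 9.62
eef_pos: [0.4976, -0.1032, 0.0616]
ee_rot: [[-0.094, -0.996, 0.003], [-0.996, 0.094, 0.0], [-0.0, -0.003, -1.0]]
wrist_force: [-0.1, 0.5, 6.7]
grip_width: 0.179
gripper_force: 59.1
```

Gripped. Pulling 37.3 mm along the stand's −x.

jog_arm(
  commands=[-0.0046,0.0004,0,0,-1,-0.0046,0.0004,0,0,-1,-0.0046,0.0004,0,0,-1,-0.0046,0.0005,0,0,-1,-0.0046,0.0004,0,0,-1,-0.0046,0.0005,0,0,-1,-0.0046,0.0004,0,0,-1,-0.0049,0.0005,0,0,-1,0,0,0,0,-1,0,0,0,0,-1],
)

```text
time: 10.88
eef_pos: [0.4624, -0.0997, 0.0616]
ee_rot: [[-0.093, -0.996, 0.006], [-0.996, 0.093, 0.0], [-0.001, -0.006, -1.0]]
wrist_force: [8.3, -5.1, -0.1]
grip_width: 0.176
gripper_force: 58.8
```

```bash
python3 m.py w4; python3 - <<'E'
from h import *
from plant import eyes
f=eyes.grab_frame('top');hsv=cv2.cvtColor(f['img'],cv2.COLOR_RGB2HSV).astype(int)
g=f['img'][195:285,290:410,::-1];w=cv2.imread('pics/w4.png')
cv2.imwrite('pics/w4b.png',np.vstack([cv2.resize(w[150:300,260:460],(600,300),interpolation=2) if 0 else cv2.resize(w,(480,300)),cv2.resize(g,(480,300),interpolation=2)]))
E
```

```text
10.875 [ 0.46239946 -0.09968748  0.06162738] 0.17556932298393413 58.76380383968353
tab 2194 ((461.3876953125, -102.31832122802734), (25.912948608398438, 15.428202629089355), 83.63655090332031) stand x -170.12877045222857
mark 161 ((464.06781005859375, -47.45045471191406), (15.885966300964355, 3.3845455646514893), 84.70191192626953) stand x -172.62407252346262
```

View pics/w4b.png

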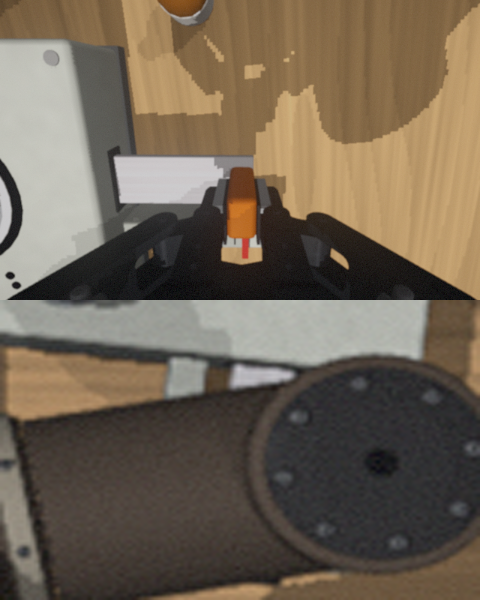

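The tab and marker are both visible between the fingers, at (240,215) and (245,247) in the upper half. The tab is about 2 mm short of the marker because of arm compliance, so I'll pull a bit further.

jog_arm(
  commands=[-0.0011,0.0001,0,0,-1,-0.0011,0.0001,0,0,-1,0,0,0,0,-1,0,0,0,0,-1,0,0,0,0,-1,0,0,0,0,-1,0,0,0,0,-1,0,0,0,0,-1],
)

```text
time: 11.98
eef_pos: [0.4603, -0.0995, 0.0616]
ee_rot: [[-0.093, -0.996, 0.006], [-0.996, 0.093, 0.0], [-0.001, -0.006, -1.0]]
wrist_force: [8.3, -3.5, -0.2]
grip_width: 0.179
gripper_force: 58.6
```

```bash
python3 m.py w5; python3 - <<'E'
from h import *
from plant import eyes
f=eyes.grab_frame('scene');g=f['img'][125:245,230:390,::-1]
cv2.imwrite('pics/s5.png',cv2.resize(g,(800,600),interpolation=2))
E
```

```text
11.975 [ 0.46034312 -0.09948379  0.06163294] 0.17925426526884874 58.63637924194336
tab 2192 ((459.4637451171875, -102.18231201171875), (25.912778854370117, 15.217798233032227), 84.02423858642578) stand x -172.05698168641496
mark 182 ((463.9844970703125, -47.42036437988281), (15.899590492248535, 3.917950391769409), 84.50982666015625) stand x -172.70984751614753
```

View pics/s5.png

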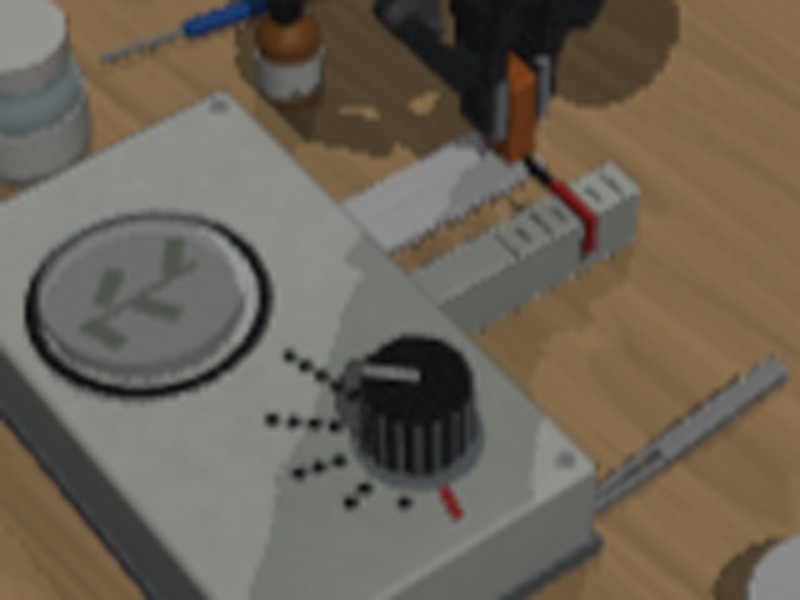

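In the scene view the black pointer at (540,175) runs straight into the red marker at (570,195). The collar line is parallel to the four-dot row, and the numbers put tab and marker within about 0.7 mm. Handing in.

```bash
python3 -c "
from plant import env;print(env.finish_job())"
```

```text
the job is handed in; nothing more can be done
None
```

I turned the collar to setting 4 and pulled the slide out until its pointer was level with the red marker (within about 1 mm by camera). I handed the job in at about 12 s, with the gripper still holding the tab at about 59 N.

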